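# Shut and bolt the dry box

### The job

The oven-dried tins are cooling in the dry box: shut its lid and bolt it. Press the lid down against its rubber seal so that the bolt slides right across through the keeper, then turn the bolt's handle fully down into the notch so that it cannot work back; feel your way gently, without forcing the bolt, its fittings or the lid, and leave the other things on the desk and the tin on the deck where they are.

Things in the scene. Friction and masses are not known exactly. Their poses are not given: they have to be found in the camera images.
- chest: Grey steel dry box fixed on the desk, 200 mm deep (x), 300 wide (y), 97 high. Origin: centre of its underside; x points from its front to its back, y to its left, z up; the front faces the robot at yaw 0. Left part (y -55 to +150): chamber under the hinged lid. Right part (y -58 to -150): fixed compartment with a flat deck at z 97 that carries the keeper
- lid (a joint): Lid angle, rad: 0 = down on the rim, grows as the front edge rises. Lid 200 x 203 mm, 10.5 thick; hinge axis along y at chest x +100, z +86.5. Friction holds it at any angle. The rubber seal keeps the unbolted lid about 5 mm proud at the front (0.02 to 0.04 rad); the bolt enters the keeper only within about 3 mm of fully down. Once bolted it stays 1 to 2.5 mm proud
- lid_press (a point): free spot on the lid's top face, 15 mm behind its front edge and 55 mm left of the lid's middle (lid closed: chest x -85, y +102.5, z +97 mm); good for pushing the lid down
- bolt (a joint): Travel of the barrel bolt's rod, m: 0 = drawn back, grows to the right (chest -y). Rod 10 mm thick on the lid's top along its front edge; with the lid down its axis is parallel to chest y at chest x -78, z +111 (22 mm behind the front edge, 14 above the lid). Slides with 1 to 2 N when free. Nose meets the keeper at 0.0185, is through it at 0.035; end stop at 0.058, past the notch
- bolt_handle (a joint): Angle of the bolt's handle about the rod, rad: 0 = square to the lid (upright when it is shut), grows as it is turned down towards the chest's front; 1.40 = fully down, at its own stop. Slight friction, it stays where it is left; the polished ball turns easily between the fingers. Away from the notch the stem is blocked by the catch's flange at about 0.9
- knob (a point): Centre of the steel ball knob (18 mm across) at the handle's end, 45 mm from the rod's axis, on a square stem 8 x 8 mm. At chest y +23.5 mm when bolt = 0; it goes to -y with the bolt. Free room on both sides along y. Fully down it lies about 22 mm before the lid's front edge and 22 mm above the lid's top
- catch: Catch on the lid: an upright steel flange 22 mm high and 3 thick along the front of the bolt, 16 mm before the rod's axis, with one notch 9.5 mm wide into which the 8 mm stem drops when the handle is turned down. Thin pressed steel: no more than 25 N. Origin: on the lid's top below the rod's axis, chest y -21.5 with the lid down
- keeper: Steel staple on the deck, in line with the bolt: opening 16 mm wide (x), underside of its top bar 20.5 mm above the deck, 1.5 mm over the rod when the lid is fully down; 16 mm long (y). No more than 25 N on it. Origin: on the deck under its middle (chest x -78, y -74, z +97)
- rim: Steel rim under the lid's front edge, top at chest z +86.5; just behind it runs the springy rubber seal, which meets the lid 9 mm above fully down. At the front edge 8 to 12 N down brings the lid near enough for the bolt, 12 to 18 N fully down onto the rim. Do not press the rim with more than 25 N. Origin: the chest's origin
- bolt_tip (a point): End of the bolt's nose on its axis, 71 mm to the right (-y) of the knob's y; the nose tapers over its last 6 mm to 6 mm across
- soil_tin: open round aluminium tin with soil, 63 mm across, 42 tall, standing at the back of the deck; origin under its centre
- screwdriver: screwdriver, 220 mm; bystander
- caliper: caliper 228 mm; bystander
- hex_key: hex key 79 mm; bystander
- stone_a: square porous stone 60 x 60 x 10 mm; bystander
- notch_range (a point): Leftmost place that the notch's middle can have, on the rod's axis (bolt = 0.037 with the stem there). The flange is screwed on through slots, so the notch sits anywhere from here to 16 mm to the right (bolt 0.037 to 0.053), which no reading shows: lean the handle lightly on the flange and feel along it until the stem drops in (0.7 mm or better is needed)

How it is judged:
By the outcome, as a careful person would: the job done as asked, in the order asked, and still so for the second after the job is handed in, with the robot touching nothing.
It also fails if it takes over 69 s, if anything falls off the work surface, if the arm or the gripper's body presses on something with over 40 N, if the wrist force passes 120 N, or if a joint passes its speed limit or range.

### The arm

A 6-joint arm with a two-finger parallel gripper is mounted at the origin on a cart in front of the work surface, level with it; the furniture and walls round the work are solid. World frame = base frame: x ahead of the robot, y to its left, z up, the work surface at z = 0. Lengths are in m, angles in rad, forces in N, time in s.
With the tool pointing down it reaches from about 0.35 to 0.875 m from the base axis. Payload 4.2 kg.
Tool frame: the origin (TCP) lies at the very end of the fingers, on their centre line; the grasp point (between the pads) lies 19 mm behind it; z points along the fingers, y is the line along which they close (so a half turn about z gives the same grasp; the last joint's range is limited). The gripper opens to 87 mm and grips with 3 to 60 N. Pads are 19 mm wide; open, the fingers measure 117 mm over their backs; the gripper's body (75 mm by 190 mm) begins 51 mm behind the grasp point.
Start: joints at [1.518, 0.385, 0.008, 0, -1.194, -0.259], TCP at [0.192, 0.595, 0.188] pointing down, gripper open.
Joint ranges: [-3.14, 3.14], [-1.21, 2.06], [-1.07, 1.41], [-3.16, 2.05], [-2.99, -0.16], [-3.1, 3.1]. Speed limits (rad/s): [2.79, 2.79, 3.14, 3.14, 3.14, 3.14].

### API

Orientations are given as a unit quaternion [x, y, z, w].
In Python, from station import move_to, servo_line, move_j, command_gripper, wait, ik, grab_frame, camera_model, Unreachable, sign_off, get_time_s, get_qpos, get_joint_velocities, get_joint_torque, get_ee_pos, get_tcp_rot, get_contact_force, get_moment, get_gripper_width, get_gripper_force gives the robot as it stands. The module is installed in compiled form; this text tells all that it offers. Calls block until the motion is done:
- move_to(position, orientation): joint-space move of the TCP to a pose.
- servo_line(position, attitude=None, speed=0.15, max_force=None): straight line of the TCP; attitude=None keeps the orientation; speed is the mean speed in m/s. With max_force (N) it stops when the force on the tool has changed by that much, and returns True; else False.
- move_j(angles): joint-space move.
- command_gripper(opening, newtons=None): finger opening in m; newtons is the grip in N (None keeps the last); returns when the fingers have stopped.
- wait(seconds).
- ik(position, orientation): joint angles nearest the present ones, or None.
- grab_frame(name): name is "scene" or "top"; returns the picture (384x512x3 uint8, red, green, blue); there is no depth.
- camera_model(name): a dict with "K" (3x3 intrinsics, pixels), "xyz" and "rotation" of the camera in the world. Camera axes: x right, y down, z forward; pixel columns grow to the right and rows downward; lengths in m; the calibration is good to about 2 mm. A picture is of the moment at which its call begins. camera_model takes no time and is no camera call.
A pose or a line that the arm cannot do raises Unreachable and nothing moves.
- sign_off(): hands the job in; it is judged then, once.
Readings, each from a call of its own:
- get_time_s(): time.
- get_qpos(): joint angles.
- get_joint_velocities(): joint speeds.
- get_joint_torque(): joint torques, N m.
- get_ee_pos(): TCP position.
- get_tcp_rot(): TCP orientation.
- get_contact_force(): force on the tool from outside, world axes, zero at the start.
- get_moment(): the same for the moment, N m.
- get_gripper_width(): finger opening in m.
- get_gripper_force(): force on a finger pad.
Only numpy, scipy, OpenCV 4.12 (cv2) and the standard library are available. Lean on these libraries where they do the work, as an engineer would, in place of code of your own. Each camera call takes 0.05 s, during which the arm holds its last target. There are 200 camera calls.

## Working session

There is one attempt and no reset: what is moved stays moved. The work goes in short steps, each a Python script; the robot and the scene stay as the last script left them, time stands still between calls to the robot, and variables do not carry over. Pictures are saved under pics/ and viewed, at most 10 in all, crops included, and the job is handed in when it is done.

```bash
mkdir -p pics; python3 - <<'E'
from station import *
import cv2
for n in("scene","top"):
    f=grab_frame(n); cv2.imwrite(f"pics/{n}0.png",cv2.resize(f[:,:,::-1],(800,600),interpolation=cv2.INTER_CUBIC))
    m=camera_model(n); print(n,m)
print(get_time_s(),get_tcp_rot(),get_gripper_width())
E
```

```text
scene {'K': array([[419.29707384,   0.        , 256.14948906],
       [  0.        , 419.29707384, 191.58845279],
       [  0.        ,   0.        ,   1.        ]]), 'xyz': array([ 0.11486646, -0.13854191,  0.74994245]), 'rotation': array([ 0.86019735, -0.37362944,  0.13356841, -0.32034521])}
top {'K': array([[355.91285594,   0.        , 258.72853067],
       [  0.        , 355.91285594, 186.05172967],
       [  0.        ,   0.        ,   1.        ]]), 'xyz': array([0.34769072, 0.24061477, 0.96058176]), 'rotation': array([-0.68399347,  0.72178027, -0.07476842,  0.07480547])}
0.1 [ 9.87861906e-01 -1.55331465e-01 -1.04242468e-04  9.89433983e-04] 0.08695036126250684
```

View pics/scene0.png

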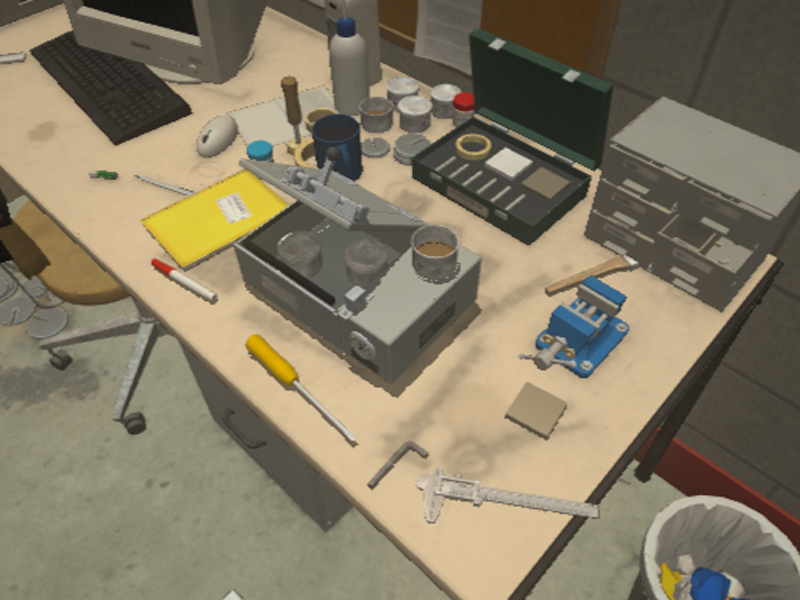

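View pics/top0.png

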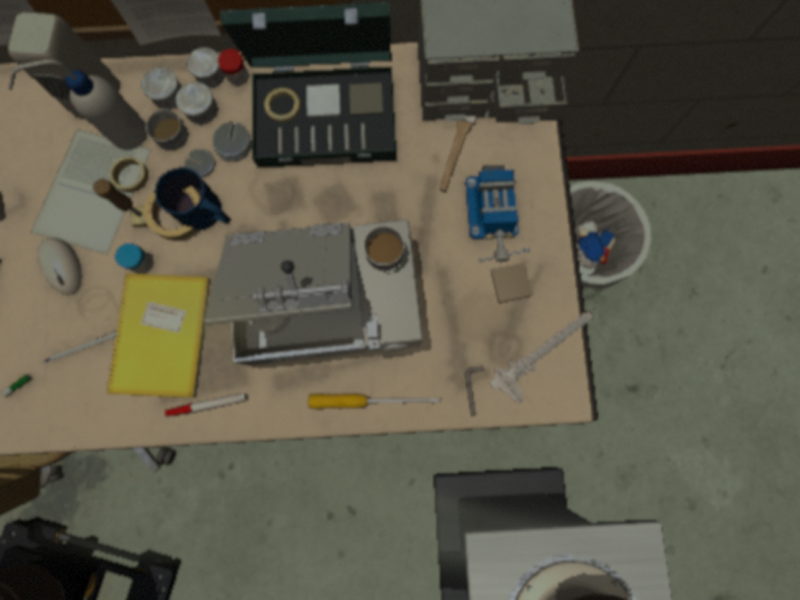

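```bash
python3 - <<'E'
import cv2,numpy as np
from station import *
a=grab_frame("scene")[90:260,140:320,::-1]; b=grab_frame("top")[130:240,120:280,::-1]
A=cv2.resize(a,None,fx=2.2*1,fy=2.2,interpolation=cv2.INTER_CUBIC)
A=cv2.resize(a,(540,510),interpolation=cv2.INTER_CUBIC)
cv2.imwrite("pics/s1.png",A); cv2.imwrite("pics/t1.png",cv2.resize(b,(800,550),interpolation=cv2.INTER_CUBIC))
E
```

```text
(no output)
```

View pics/s1.png

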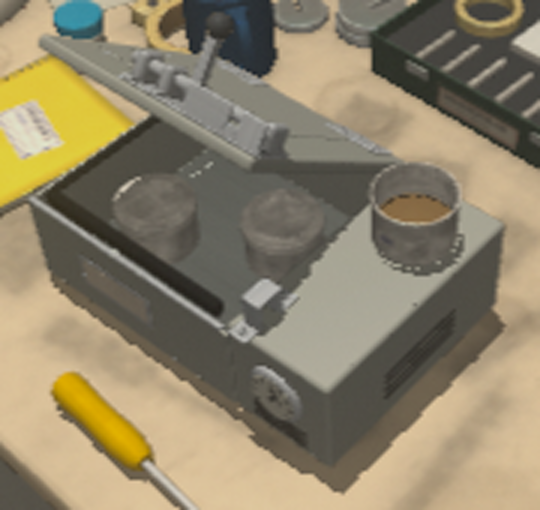

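View pics/t1.png

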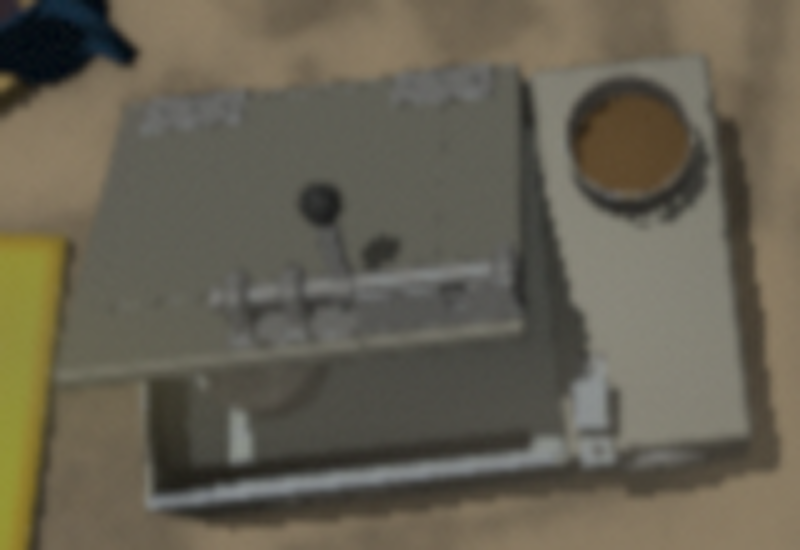

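```bash
cat > geo.py <<'E'
import numpy as np
from scipy.spatial.transform import Rotation as R
def ch2w(p,P): # chest mm -> world m
    c,s=np.cos(P[2]),np.sin(P[2]); p=np.asarray(p,float)/1000
    return np.array([P[0]+c*p[0]-s*p[1],P[1]+s*p[0]+c*p[1],p[2]])
def lid(p,a):
    dx,dz=p[0]-100,p[2]-86.5
    return np.array([100+dx*np.cos(a)+dz*np.sin(a),p[1],86.5-dx*np.sin(a)+dz*np.cos(a)])
def knob(bolt,h): return np.array([-78-45*np.sin(h),23.5-1000*bolt,111+45*np.cos(h)])
def proj(w,m):
    q=R.from_quat(m["rotation"]).inv().apply(w-m["xyz"]); u=m["K"]@q; return u[:2]/u[2]
E
python3 - <<'E'
from geo import *; from station import camera_model
from scipy.optimize import least_squares
S,T=camera_model("scene"),camera_model("top")
so=lambda u,v:np.array([u/3+140,v/3+90]); to=lambda u,v:np.array([u/5+120,v/5+130])
C=[(S,(-100,-150,97),so(328,390)),(S,(100,-150,97),so(503,226)),(S,(-100,150,86.5),so(32,196)),(S,(-100,-150,0),so(333,462)),(S,(-78,-74,119),so(263,290)),
(T,(-100,-150,97),to(748,440)),(T,(100,-150,97),to(708,56)),(T,(-100,150,86.5),to(148,506)),(T,(-78,-74,119),to(592,400))]
L=[(S,(-100,150,97),so(42,38)),(S,(-100,-53,97),so(252,160)),(T,(-100,150,97),to(55,378)),(T,(-100,-53,97),to(522,325))]
K=[(S,so(218,24)),(T,to(320,204))]
def res(q):
    P=q[:3]; a=q[3]; r=[proj(ch2w(p,P),m)-u for m,p,u in C]+[proj(ch2w(lid(p,a),P),m)-u for m,p,u in L]
    r+=[proj(ch2w(lid(knob(q[4],q[5]),a),P),m)-u for m,u in K]
    return np.ravel(r)
f=least_squares(res,[0.5,0.2,0.,0.7,0,0],loss="soft_l1")
print(f.x.round(4)); print(f.fun.reshape(-1,2).round(1)if 0 else res(f.x).reshape(-1,2).round(1))
P=f.x[:3]
for p in [(-85,102.5,97),(-78,-74,97),lid((-100,102.5,97),f.x[3]),lid(knob(0,0),f.x[3])]: print(ch2w(p,P).round(4))
E
```

```text
[ 0.5475  0.365   0.0564  0.6164 -0.0016 -0.0661]
[[-0.2  0.2]
 [ 1.4 -2.1]
 [-2.1 -0.3]
 [-0.8  3.7]
 [-0.4  0.7]
 [ 1.5 -1.5]
 [ 0.4 -2.2]
 [-0.2 -0.8]
 [ 0.2 -0.3]
 [-1.8 -1.5]
 [-0.5  0.1]
 [-0.3 -0.4]
 [ 0.9 -0.1]
 [-0.6  0.9]
 [ 0.1 -0.4]]
[0.4568 0.4625 0.097 ]
[0.4738 0.2867 0.097 ]
[0.4847 0.4641 0.2107]
[0.5411 0.3882 0.2461]
```

```bash
cat >> geo.py <<'E'
P=np.array([0.5475,0.365,0.0564])
def down(psi): return R.from_euler("z",psi).as_quat()*0+ (R.from_euler("z",psi)*R.from_euler("x",np.pi)).as_quat()
E
sed -i 's/return R.from_euler("z",psi).as_quat()\*0+ /return /' geo.py
python3 - <<'E'
from geo import *; from station import *
import cv2
def pt(a,up=0):
    q=lid((-88,106,97),a); return ch2w(q+[13,0,up],P)
hov=pt(.65,50)
for psi in (P[2]-np.pi/2,P[2]+np.pi/2):
    j=ik(hov,down(psi)); print(psi,None if j is None else np.round(j,2))
    if j is not None and abs(j[5])<2.6: break
o=down(psi)
command_gripper(0.0,20)
p=get_ee_pos(); servo_line([p[0],p[1],0.29],speed=.3)
move_to(hov,o); f0=get_contact_force(); print(get_time_s(),f0)
for a in np.arange(.65,.06,-.1):
    s=servo_line(pt(a),speed=.12,max_force=18); print(round(a,2),s,(get_contact_force()-f0).round(1))
    if s: break
if not s:
    s=servo_line(pt(.0,-3),speed=.02,max_force=9); print(s,(get_contact_force()-f0).round(1),get_ee_pos(),pt(0))
print(get_time_s())
E
```

```text
-1.5143963267948966 [ 0.97  0.47  0.32  0.   -1.42 -0.92]
3.5167 [-0.16977172  0.84246989  0.38016216]
0.65 False [-0.3 -1.1  0.1]
0.55 False [ 1.1 -0.1  0.8]
0.45 False [ 0.1 -1.2 -1. ]
0.35 False [ 0.2  0.5 -1.3]
0.25 False [-0.2 -1.1 -0.6]
0.15 False [ 0.9 -1.5  0.8]
False [ 0.1 -1.1 -0.1] [0.46670666 0.46661694 0.09394535] [0.46664402 0.4666037  0.097     ]
7.3333
```

```bash
python3 - <<'E'
import cv2
from station import *
a=grab_frame("scene")[60:260,110:330,::-1]
cv2.imwrite("pics/s2.png",cv2.resize(a,(660,600),interpolation=cv2.INTER_CUBIC))
print(get_contact_force())
E
```

```text
[-0.14765232  0.31651323  0.45971113]
```

View pics/s2.png

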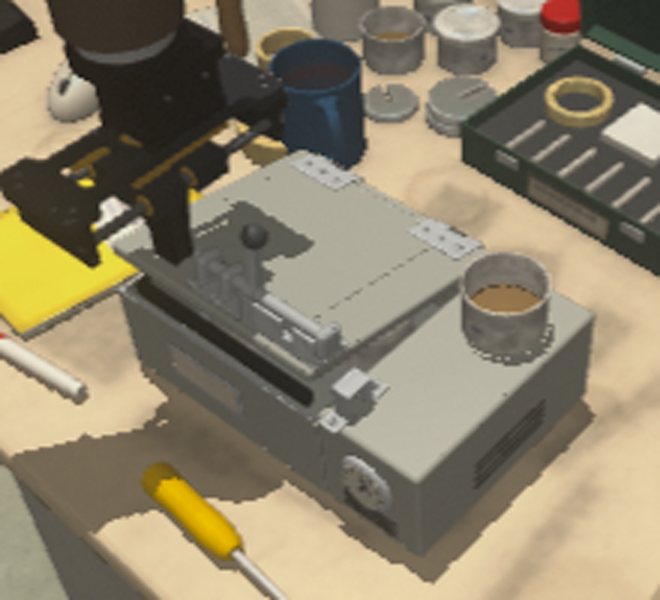

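```bash
python3 - <<'E'
from geo import *; from station import *
S=camera_model("scene"); c=lambda w:((proj(w,S)-[110,60])*3).round(0)
print("tcp",get_ee_pos(),c(get_ee_pos()))
for a in (0,.03,.06,.1,.15): print(a,"FRtop",c(ch2w(lid((-100,-53,97),a),P)),"FL",c(ch2w(lid((-100,150,97),a),P)),"knob",c(ch2w(lid(knob(0,0),a),P)),"press",c(ch2w(lid((-75,106,97),a),P)))
print("keeper",c(ch2w((-78,-74,119),P)),"FR",c(ch2w((-100,-150,97),P)),"FL",c(ch2w((-100,150,86.5),P)))
E
```

```text
tcp [0.46671714 0.46659092 0.09396299] [179. 286.]
0 FRtop [309. 407.] FL [113. 275.] knob [242. 277.] press [178. 283.]
0.03 FRtop [309. 401.] FL [112. 269.] knob [244. 270.] press [177. 278.]
0.06 FRtop [309. 395.] FL [111. 262.] knob [245. 262.] press [176. 272.]
0.1 FRtop [309. 386.] FL [110. 254.] knob [248. 252.] press [176. 264.]
0.15 FRtop [309. 375.] FL [109. 243.] knob [251. 239.] press [175. 255.]
keeper [352. 382.] FR [418. 480.] FL [116. 285.]
```

```bash
python3 - <<'E'
import cv2,numpy as np
from station import *
wait(.2)
a=grab_frame("scene")[60:260,110:330,::-1];b=grab_frame("top")[120:240,110:270,::-1]
cv2.imwrite("pics/c3.png",np.hstack([cv2.resize(a,(400,363),interpolation=cv2.INTER_CUBIC),cv2.resize(b,(400,300),interpolation=cv2.INTER_CUBIC)[:] if 0 else cv2.copyMakeBorder(cv2.resize(b,(400,300),interpolation=cv2.INTER_CUBIC),0,63,0,0,cv2.BORDER_CONSTANT)]))
print(get_contact_force(),get_ee_pos(),get_time_s(),get_gripper_width(),get_joint_torque().round(1),get_qpos())
E
```

```text
[ 0.35705337  1.47991034 -0.17095864] [0.46667327 0.46659892 0.09397246] 7.6833 0.0005173580111451831 [  0.  -43.9  17.2   3.9  -0.   -0. ] [ 1.02993039e+00  5.15806997e-01 -2.47902512e-02  6.85449481e-05
 -1.03022564e+00 -9.73528134e-01]
```

View pics/c3.png

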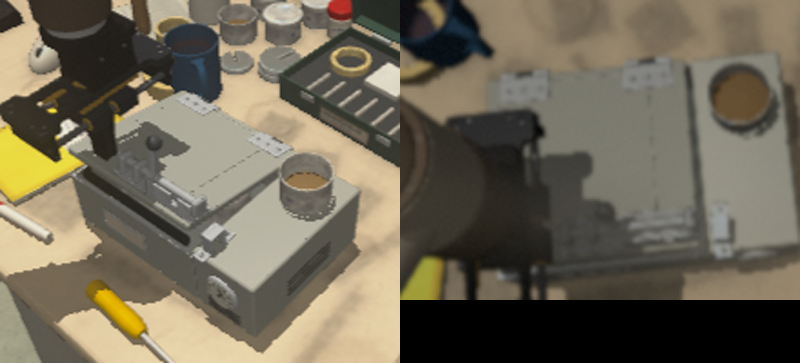

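```bash
python3 - <<'E'
from geo import *; from station import *
import cv2
f0=get_contact_force()
p=get_ee_pos(); s=servo_line([p[0],p[1],p[2]-.028],speed=.03,max_force=7)
wait(.2); print(s,(get_contact_force()-f0).round(1),get_ee_pos(),get_time_s())
S=camera_model("top"); T=np.array([.192,.595,.188]); print("start tcp top px (800 scale)",proj(T,S)*1.5625)
cv2.imwrite("pics/s4.png",cv2.resize(grab_frame("scene")[60:260,110:330,::-1],(660,600),interpolation=cv2.INTER_CUBIC))
E
```

```text
True [-0.3 -1.4  2.3] [0.46603008 0.46644815 0.06767452] 8.7083
start tcp top px (800 scale) [140.935458   547.90314076]
```

View pics/s4.png

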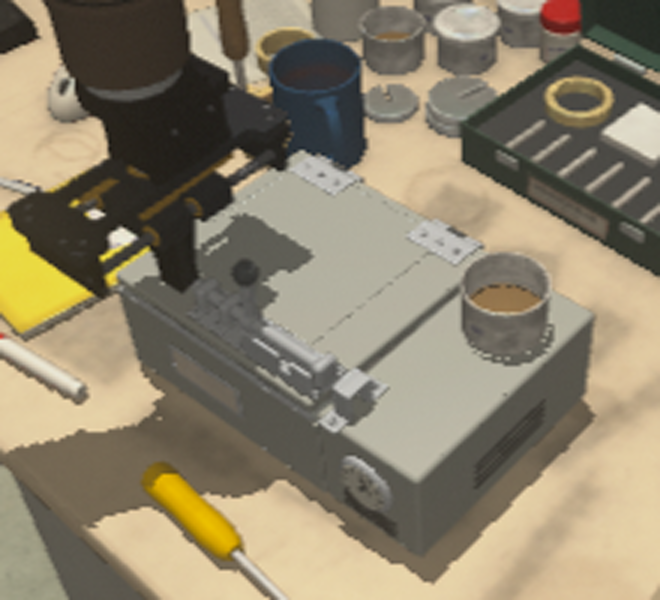

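```bash
python3 - <<'E'
from geo import *; from station import *
import cv2
p=get_ee_pos(); servo_line([p[0],p[1],.19],speed=.2)
k=ch2w(lid(knob(0,0),.03),P); h=k+[0,0,.045]
best=min((x for x in ((psi,ik(h,down(psi))) for psi in (P[2],P[2]+np.pi)) if x[1] is not None),key=lambda x:abs(x[1][5]))
print(best[0],best[1].round(2),k); o=down(best[0])
command_gripper(.045,20)
move_to(h,o); servo_line(k+[0,0,.014],speed=.05,max_force=3); wait(.2); t=get_ee_pos(); print(t,get_contact_force(),get_time_s(),get_gripper_width())
out=[]
for n in("scene","top"):
    m=camera_model(n); c=np.round(proj(t,m)).astype(int); kk=proj(k,m)
    a=grab_frame(n)[c[1]-45:c[1]+35,c[0]-40:c[0]+40,::-1]; a=cv2.resize(a,(400,400),interpolation=cv2.INTER_CUBIC)
    print(n,"tcp",(proj(t,m)-c+[40,45])*5,"knob",(kk-c+[40,45])*5); out.append(a)
cv2.imwrite("pics/k5.png",np.hstack(out))
E
```

```text
0.0564 [ 0.95  0.34 -0.01  0.   -1.22  0.68] [0.47046067 0.38418779 0.16130793]
[0.47063141 0.38436186 0.17574874] [ 0.01809857 -0.35239306  0.23986827] 12.95 0.04492103257431058
scene tcp [201.77248175 222.82628922] knob [206.32165378 249.46863843]
top tcp [201.63370856 223.50099469] knob [207.92987291 228.48418444]
```

View pics/k5.png

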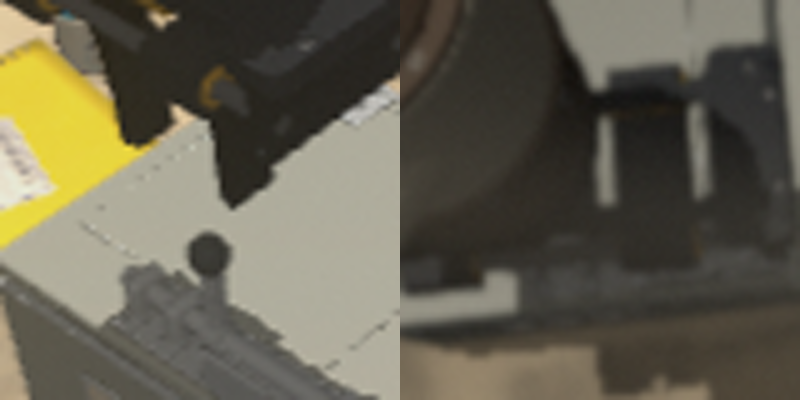

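```bash
python3 - <<'E'
from geo import *; from station import *
k=ch2w(lid(knob(0,0),.03),P)
print(servo_line([k[0],k[1],k[2]-.049],speed=.06,max_force=5),get_ee_pos(),get_contact_force())
command_gripper(.010,10); print(get_gripper_width(),get_gripper_force(),get_contact_force().round(1))
E
```

```text
False [0.47072994 0.38449842 0.11283406] [-0.68841572 -0.33600689  0.56348848]
0.016739903868447478 9.999960064888 [ 0.1  1.1 -0.1]
```

```bash
python3 - <<'E'
from geo import *; from station import *
p=get_ee_pos()
for dx,dz in ((0,-.007),(-.003,-.007)):
    command_gripper(.030,10); print(servo_line([p[0]+dx,p[1],p[2]+dz],speed=.05,max_force=4),get_contact_force().round(1))
    command_gripper(.010,10); print(dx,dz,get_gripper_width(),get_contact_force().round(1),get_ee_pos())
print(get_time_s())
E
```

```text
False [-0.9  0.2  0.6]
0 -0.007 0.016389925849782747 [-0.  -0.6 -0.3] [0.47060315 0.38452039 0.10552874]
False [-0.6 -0.6  0.1]
-0.003 -0.007 0.016480510919470382 [0.3 0.3 0.7] [0.46750246 0.38433879 0.10539945]
17.4083
```

```bash
python3 - <<'E'
from geo import *; from station import *
command_gripper(.010,40); f0=get_contact_force(); z0=get_ee_pos(); print(get_gripper_width(),f0.round(1),z0)
for i in range(12):
    p=get_ee_pos(); s=servo_line([z0[0],z0[1],z0[2]-.001*(i+1)],speed=.02); f=get_contact_force()-f0
    print(i,((get_ee_pos()-z0)*1e3).round(1),f.round(1))
    if f[2]>12.5: break
print(get_time_s())
E
```

```text
0.014768876774250532 [ 0.8 -1.  -0.9] [0.46752372 0.38430282 0.10534768]
0 [ 0.5  0.2 -0.2] [-0.7 -0.8  5.3]
1 [ 0.7  0.5 -0.8] [-1.4  0.1  6.7]
2 [ 0.9  0.7 -1.4] [-1.1  0.4  8.6]
3 [ 1.2  1.  -2. ] [-0.7 -0.5  8.9]
4 [ 1.4  1.1 -2.6] [-0.4 -0.4  9.3]
5 [ 1.6  1.3 -3.3] [-0.7  0.2 10.5]
6 [ 1.8  1.5 -3.9] [ 0.3  0.7 10.9]
7 [ 2.1  1.7 -4.6] [-2.3 -0.3 12.9]
19.625
```

```bash
cat > st.py <<'E'
from geo import *; from station import *
import json
d=np.array([np.sin(P[2]),-np.cos(P[2]),0])   # bolt direction (chest -y)
ex=np.array([np.cos(P[2]),np.sin(P[2]),0])
E
python3 - <<'E'
from st import *
F0=np.array([.3,-.3,.0]); z0=np.array([0.46752372,0.38430282,0.10534768])
c=z0+[0,0,-.008]
for i in range(30):
    c=c+d*.0015; servo_line(c,speed=.03); f=get_contact_force()-F0; e=(get_ee_pos()-z0)*1e3; t=e@d
    if i%2==0 or t>16: print(i,"trav",round(t,1),"x",round(e@ex,1),"z",round(e[2],1),"f",round(-f@d,1),round(f@ex,1),f[2].round(1))
    if f[2]<11: c[2]-=.0006
    if f[2]>15: c[2]+=.0006
    if -f@d>9 or t>36: break
json.dump({"c":c.tolist()},open("c.json","w")); print(get_time_s(),get_gripper_width())
E
```

```text
0 trav -0.8 x 2.3 z -4.5 f -0.4 -0.1 11.4
2 trav 1.7 x 2.7 z -4.7 f 0.9 -0.1 12.2
4 trav 4.7 x 2.7 z -4.7 f 0.3 -0.9 12.3
6 trav 7.7 x 2.8 z -4.7 f 1.3 -0.4 11.9
8 trav 10.7 x 2.8 z -4.7 f 0.7 0.6 12.3
10 trav 13.7 x 2.8 z -4.8 f 1.5 0.0 11.9
12 trav 16.7 x 2.8 z -4.8 f 0.7 -0.8 12.8
13 trav 18.2 x 2.8 z -4.8 f 0.7 0.0 12.0
14 trav 19.7 x 2.8 z -4.8 f 1.6 -1.0 12.8
15 trav 21.2 x 2.8 z -4.8 f 1.7 -0.3 13.1
16 trav 22.7 x 2.9 z -4.8 f 1.2 -0.3 11.7
17 trav 24.2 x 2.9 z -4.8 f 1.3 -0.7 11.7
18 trav 25.7 x 2.9 z -4.8 f 1.3 0.4 12.2
19 trav 27.3 x 2.9 z -4.8 f 0.3 0.1 12.1
20 trav 28.7 x 2.9 z -4.8 f 1.8 0.1 12.8
21 trav 30.3 x 2.9 z -4.8 f 0.8 -0.9 13.0
22 trav 31.7 x 2.9 z -4.8 f 0.4 -0.0 11.4
23 trav 33.2 x 2.9 z -4.8 f 1.1 -0.1 12.9
24 trav 34.7 x 2.9 z -4.8 f 0.7 -0.9 11.6
25 trav 36.3 x 3.0 z -4.8 f 1.0 0.1 11.8
26.125 0.014883519367116722
```

```bash
cat >> st.py <<'E'
F0=np.array([.3,-.3,.0]); z0=np.array([0.46752372,0.38430282,0.10534768])
ez=np.array([0,0,1.])
rad=lambda h:-np.sin(h)*ex+np.cos(h)*ez
tan=lambda h:-np.cos(h)*ex-np.sin(h)*ez
def force(n=3): return np.mean([get_contact_force() for _ in range(n)],0)-F0
E
python3 - <<'E'
from st import *
c=np.array(json.load(open("c.json"))["c"])
for i in range(10):
    f=force()[2]
    if f<1.5: break
    c[2]+=min(f/6,1.5)*1e-3; servo_line(c,speed=.03)
e=(get_ee_pos()-z0)*1e3; print("relaxed",i,e.round(1),e@ex,force().round(1),get_time_s())
command_gripper(.010,15)
h=-.08; cen=c-.045*rad(h)
while h<1.0:
    h+=.06; c=cen+.045*rad(h); servo_line(c,speed=.06); f=force()
    fr,ft=f@rad(h),-f@tan(h); e=(get_ee_pos()-z0)*1e3
    print(round(h,2),"fr",round(fr,1),"ft",round(ft,1),"fd",round(-f@d,1),"x",round(e@ex,1),"z",round(e[2],1),"t",round(e@d,1))
    if ft>3: break
    if abs(fr)>1.5: cen=cen+fr/6*1e-3*rad(h)
print(get_time_s(),get_gripper_width()); json.dump({"c":c.tolist(),"cen":cen.tolist(),"h":h},open("c.json","w"))
E
```

```text
relaxed 6 [  1.9 -39.   -3.3] -0.2931083763508262 [ 0.1  4.9 -1.2] 27.625
-0.02 fr -1.9 ft -0.3 fd 5.7 x -3.2 z -3.1 t 39.1
0.04 fr -1.9 ft 0.4 fd 5.1 x -5.7 z -3.2 t 39.1
0.1 fr -1.4 ft 0.8 fd 5.7 x -8.2 z -3.5 t 39.1
0.16 fr -1.6 ft 0.4 fd 5.1 x -11.0 z -4.0 t 39.1
0.22 fr -2.1 ft 0.6 fd 4.8 x -13.5 z -4.6 t 39.1
0.28 fr -0.3 ft -0.2 fd 4.0 x -16.1 z -5.5 t 39.0
0.34 fr -0.3 ft -0.0 fd 4.3 x -18.7 z -6.4 t 39.1
0.4 fr -2.6 ft -0.2 fd 4.2 x -21.3 z -7.6 t 39.1
0.46 fr 0.2 ft -0.3 fd 4.6 x -23.7 z -9.0 t 39.1
0.52 fr 0.2 ft -0.1 fd 4.5 x -26.0 z -10.2 t 39.0
0.58 fr 1.5 ft 0.6 fd 4.4 x -28.2 z -11.6 t 39.0
0.64 fr 0.0 ft -0.3 fd 4.4 x -30.4 z -13.1 t 39.0
0.7 fr -1.0 ft -0.2 fd 3.9 x -32.6 z -14.8 t 39.0
0.76 fr -1.5 ft -0.2 fd 4.3 x -34.7 z -16.6 t 39.0
0.82 fr -1.6 ft 0.2 fd 5.2 x -36.6 z -18.6 t 39.0
0.88 fr 1.3 ft 1.9 fd 3.5 x -38.0 z -20.3 t 38.9
0.94 fr 1.5 ft 4.6 fd 3.3 x -39.1 z -22.0 t 38.8
32.0917 0.015989585330905408
```

```bash
python3 - <<'E'
from st import *
J=json.load(open("c.json")); cen=np.array(J["cen"]); h=J["h"]; t0=get_time_s()
def go(sp=.04):
    servo_line(cen+.045*rad(h),speed=sp); f=force(); e=(get_ee_pos()-z0)*1e3
    return f@rad(h),-f@tan(h),-f@d,e
dirn=-1; h-=.02; found=False; hlim=h+.12
for i in range(60):
    cen=cen+dirn*.0006*d; fr,ft,fd,e=go()
    if i%3==0: print(i,"t",round(e@d,1),"h",round(h,2),"fr",round(fr,1),"ft",round(ft,1),"fd",round(fd,1),"x",round(e@ex,1),"z",round(e[2],1))
    for _ in range(6):
        if ft>2.2 or abs(fd)>9: break
        h+=.03; fr,ft,fd,e=go()
        if h>hlim: found=True; break
    if found: break
    if ft>4.5: h-=.015
    if abs(fr)>2.5: cen=cen+fr/8*1e-3*rad(h)
    if dirn<0 and e@d<36.0: dirn=1
    if e@d>55 or get_time_s()-t0>15 or abs(fd)>9: break
print(found,i,"t",e@d,"h",h,fr,ft,fd,e.round(1),get_time_s())
json.dump({"cen":cen.tolist(),"h":h},open("c.json","w"))
E
```

```text
0 t 38.8 h 0.92 fr 0.4 ft 4.1 fd 2.1 x -38.9 z -21.7
3 t 38.5 h 0.91 fr 0.8 ft 4.8 fd -4.5 x -39.2 z -21.9
6 t 38.5 h 0.88 fr -0.8 ft 4.1 fd -6.6 x -39.3 z -21.7
9 t 36.6 h 0.88 fr -0.5 ft 3.6 fd -7.0 x -39.3 z -21.8
12 t 35.9 h 0.88 fr -0.2 ft 1.7 fd -5.5 x -39.1 z -21.6
15 t 35.8 h 0.91 fr 0.1 ft 2.9 fd -3.5 x -39.0 z -21.7
18 t 36.0 h 0.92 fr 3.2 ft 2.3 fd 2.0 x -38.7 z -21.6
21 t 37.2 h 0.94 fr 0.3 ft 3.7 fd 6.1 x -38.6 z -21.6
24 t 38.7 h 0.94 fr 1.3 ft 3.6 fd 6.5 x -38.6 z -21.5
27 t 40.7 h 0.94 fr 0.6 ft 2.1 fd 6.4 x -38.6 z -21.5
30 t 41.8 h 0.97 fr 1.5 ft 4.4 fd 6.9 x -39.0 z -22.2
33 t 44.1 h 0.97 fr 1.2 ft 3.3 fd 6.0 x -39.2 z -22.4
36 t 47.8 h 0.97 fr -1.3 ft 0.9 fd 3.4 x -40.4 z -23.6
True 36 t 48.10738877942388 h 1.0550000000000004 -2.653757369321661 -0.016937798378878766 3.5492068463597213 [-40.  -50.4 -26.9] 43.0917
```

```bash
python3 - <<'E'
from st import *
J=json.load(open("c.json")); cen=np.array(J["cen"]); h=J["h"]
while h<1.62:
    h+=.05; servo_line(cen+.045*rad(h),speed=.06); f=force(); e=(get_ee_pos()-z0)*1e3
    fr,ft,fd=f@rad(h),-f@tan(h),-f@d
    print(round(h,2),"fr",round(fr,1),"ft",round(ft,1),"fd",round(fd,1),"x",round(e@ex,1),"z",round(e[2],1),"t",round(e@d,1))
    if ft>4.5: break
    if abs(fr)>1.5: cen=cen+fr/6*1e-3*rad(h)
    if abs(fd)>2: cen=cen-fd/8*1e-3*d
print(get_time_s()); json.dump({"cen":cen.tolist(),"h":h},open("c.json","w"))
E
```

```text
1.11 fr -2.7 ft -0.6 fd 4.5 x -43.9 z -28.9 t 48.1
1.16 fr 0.4 ft 0.2 fd 3.1 x -45.1 z -31.4 t 48.0
1.21 fr 1.1 ft -0.1 fd 0.7 x -46.0 z -33.6 t 48.0
1.26 fr 1.2 ft 0.1 fd 0.3 x -46.6 z -35.7 t 47.9
1.31 fr 1.9 ft -0.0 fd -0.8 x -47.2 z -37.8 t 47.8
1.36 fr 0.5 ft 0.6 fd -3.1 x -47.7 z -39.8 t 47.7
1.41 fr 1.9 ft 0.2 fd -2.3 x -48.1 z -41.9 t 47.7
1.46 fr 0.9 ft 0.1 fd -1.5 x -48.5 z -44.0 t 47.6
1.51 fr 2.8 ft 0.6 fd -0.8 x -48.8 z -46.3 t 47.7
1.56 fr 2.1 ft 3.0 fd -2.0 x -49.1 z -48.0 t 47.6
1.61 fr 3.3 ft 7.2 fd -1.5 x -49.1 z -49.5 t 47.1
45.8417
```

```bash
python3 - <<'E'
from st import *
import cv2
h=1.5;J=json.load(open("c.json")); c=get_ee_pos(); servo_line(c+[0,0,.001],speed=.05)
command_gripper(.034); print(force())
p=get_ee_pos(); servo_line(p+ez*.10-ex*.06,speed=.15); print(get_time_s(),force().round(1))
q=p+ez*.10-ex*.06
out=[]
for n,s in(("scene",(190,160)),("top",(190,195))):
    m=camera_model(n); k=proj(ch2w(knob(.047,1.4),P),m); c=np.round(k).astype(int)
    out.append(cv2.resize(grab_frame(n)[c[1]-40:c[1]+40,c[0]-40:c[0]+40,::-1],(400,400),interpolation=cv2.INTER_CUBIC))
    for hh in(.9,1.2,1.4): print(n,hh,((proj(ch2w(knob(.047,hh),P),m)-c+40)*5).round())
cv2.imwrite("pics/e.png",np.hstack(out))
E
```

```text
[-0.30517612 -0.31505856 -0.06972668]
47.6833 [-1.3  0.4 -0.5]
scene 0.9 [209. 154.]
scene 1.2 [200. 183.]
scene 1.4 [198. 201.]
top 0.9 [194. 174.]
top 1.2 [198. 191.]
top 1.4 [201. 198.]
```

View pics/e.png

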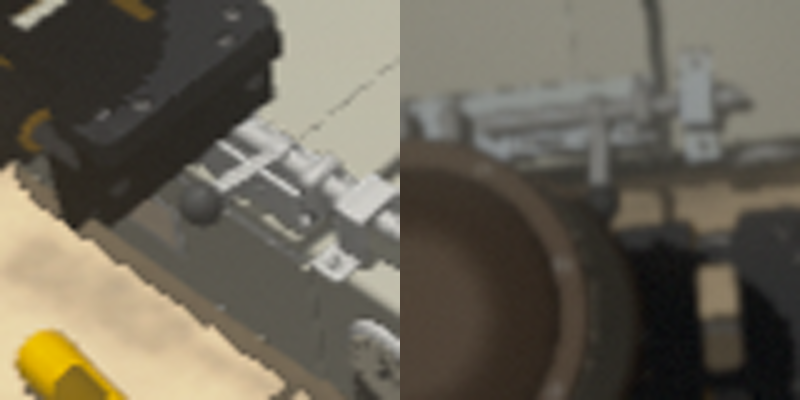

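The picture shows the knob at (201, 206). That matches the fully-down prediction, allowing for the earlier 3–5 px bias. The stem is in the notch, the rod's nose is out beyond the keeper, and the gripper is clear.

```bash
python3 -c "
from station import *
print(sign_off(),get_time_s())"
```

```text
the job is handed in; nothing more can be done
the job is handed in; nothing more can be done
```

The lid is shut, the bolt is through the keeper and its handle is fully down in the notch; I touched nothing else, and handed the job in at about 48 s.

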